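Square up a packing crate corner

TASK

Press the crate's raised floor panel down until it lies flat. Then take the aluminium corner square by its knob, set it flat on that floor in the crate's inner corner and press it home, so that one outer face bears on the back panel and the other on the side panel, and finish still gripping it and pushing it against both panels, without letting go. Leave the label stack, tape roll, cork and glue bottle where they are.

Things in the scene. Friction and masses are not known exactly. Their poses are not given: they have to be found in the camera images.
- crate: Half-built plywood crate fixed to the table: base board 230 x 242 x 12 mm, one back and one side panel standing on it, other sides open. Origin: centre of the base's underside, on the table; z up, x towards the back panel, y towards the side panel. With the floor panel flat, the crate's floor is 20 mm above the table; the panels' tops are at 65 mm. Varnished: aluminium slides easily on it.
- back_panel: Upright plywood panel 14 mm thick on the crate's +x side, rigid. Its inner face is the plane crate x = +101 mm. Origin and axes are those of crate.
- side_panel: Upright plywood panel 14 mm thick on the crate's +y side, rigid. Its inner face is the plane crate y = +108 mm. Origin and axes are those of crate.
- inner_corner (a point): Point where the inner faces of the back and side panels meet at floor level (20 mm above the table). Axes as the crate's: x into the back panel, y into the side panel.
- floor_panel (a joint): Angle (rad) of the crate's floor panel, a wooden board 196 x 224 x 8 mm hinged at the foot of the back panel, front edge standing up. 0 = flat, level; starts at 0.2 to 0.32. Hinge axis parallel to crate y, at crate x = 100 mm, 12 mm above the table. Stiff with friction: it stays where left and goes down under about 3 N at its front.
- floor_edge (a point): Point on the top face of the floor panel, in the middle of its width, 26 mm in from the front edge and 170 mm from the hinge; a good place to press. 20 mm above the table when the panel is flat.
- square: Loose L-shaped aluminium square on the table, 0.28 to 0.55 kg; legs 24 mm wide, 36 mm high; diagonal brace 12 mm high with a black knob. Origin: underside, below the knob; z up. Outer faces: plane x = +75 mm (leg from y = +75 to -85 mm; goes to the back panel) and plane y = +75 mm (leg from x = +75 to -65 mm; to the side panel). Seated, its axes are parallel to the crate's.
- square_corner (a point): Outer corner of the square on its underside, at (75, 75, 0) mm in the square's frame; when seated it meets inner_corner.
- knob (a point): Point on the knob's axis 37 mm above the square's underside, a good height to grip. The knob is 22 mm in diameter and rises from 12 to 60 mm above the underside. The legs' inner faces are 51 mm from its axis: most room for open fingers is when they close along the square's diagonal from knob to corner, or across it.
- label_stack: Bystander: small banded stack of labels 43 x 60 x 17 mm. Origin: centre of the underside.
- tape_roll: Bystander: roll of tape lying flat, 92 mm across, 24 mm high. Origin: centre of the underside.
- cork: Bystander: wooden-topped cork stopper, 40 mm across, 36 mm high. Origin: centre of the underside.
- glue: Bystander: standing glue bottle, 47 mm across, 130 mm high. Origin: centre of the underside.

How it is judged:
By the outcome, as a careful person would: the job done as asked, in the order asked, and still so for the second after the job is handed in, while the arm keeps its last pose, push and grip.
It also fails if it takes over 61 s, if anything falls off the work surface, if the arm or the gripper's body presses on something with over 40 N, if the wrist force passes 120 N, or if a joint passes its speed limit or range.

ROBOT

A 6-joint arm with a two-finger parallel gripper is mounted at the origin on a cart in front of the work surface, level with it; the furniture and walls round the work are solid. World frame = base frame: x ahead of the robot, y to its left, z up, the work surface at z = 0. Lengths are in m, angles in rad, forces in N, time in s.
With the tool pointing down it reaches from about 0.35 to 0.975 m from the base axis. Payload 4.9 kg.
Tool frame: the origin (TCP) lies on the front face of the gripper's body, between the roots of the fingers; the fingertips stand ctrl.tip_extent ahead of it and the grasp point (between the pads) lies 54 mm ahead of it (ctrl.tip_extent is the distance from the TCP to the fingertips, in m); z points along the fingers, y is the line along which they close (so a half turn about z gives the same grasp; the last joint's range is limited). The gripper opens to 85 mm and grips with 20 to 120 N. Pads are 22 mm wide; open, the fingers measure 114 mm over their backs; the gripper's body (76 mm by 85 mm) begins 54 mm behind the grasp point. The pads swing forward as they close: fully open they stand 13 mm farther back than shut.
Start: joints at [1.191, 0.053, 1.613, -0, 1.476, -0.119], TCP at [0.161, 0.604, 0.304] pointing down, gripper open.
Joint ranges: [-3.01, 3.01], [-1.01, 2.22], [0.06, 2.58], [-1.02, 4.17], [0.09, 2.62], [-3.14, 3.14]. Speed limits (rad/s): [2.57, 2.57, 3.14, 3.14, 3.14, 3.14].

INTERFACE

Orientations are given as a rotation vector (axis times angle).
In Python, from station import ctrl gives the robot as it stands.
- The arm moves only by the tool apply_moves, never from a script. Its argument "rows" is one flat list of numbers, 6 for each row, row after row: the shift along the tool's x, y, z normalised to -1 to 1, where 1 is 0.6 m, then the turn, a rotation vector about the tool's x, y, z normalised to -1 to 1, where 1 is 90 degrees. A call has 1 to 20 rows; each row is the pose to reach, as a shift and turn from the pose commanded when the call began, along the tool's axes at that moment; what a row does not reach only later rows make up. A row lasts 1/10 s, in which the tool goes at most 50 mm and 8.59 degrees, less where a joint would pass 70% of its speed; a pose out of reach is approached as far as the arm can. A call with a number of a shift or a turn outside -1 to 1 is refused whole. A call with a gripper value outside its range is refused whole. "grip" is the opening, from 0 (shut) to 1 (fully open), set as the call begins (left out, the last holds). The fingers move at their own pace and stop on an object; "grip_force" is the grip in N (left out, the last holds). Time passes only in rows, so rows that repeat a pose let the fingers close. It gives the time, the measured TCP pose, the force, the opening and the grip force at its end, in the units of the state.
- ctrl.get_obs(): the state, without advancing time (a new reading comes with each control period).
- ctrl.get_image(name): name is "scene" or "top" or "wrist"; returns (picture, depth): 400x640x3 uint8, blue, green, red; 400x640 float32, m along the optical axis (not along the pixel's ray), 0 where there is no reading.
- ctrl.camera_model(name): a dict with "mtx" (3x3 intrinsics, pixels), "R" (3x3) and "t" (3): a world point X has camera coordinates R X + t; the wrist camera has in their place "tool_from_camera" (4x4, takes a point from camera to tool coordinates, whose origin is the TCP and whose axes are the flange's). Camera axes: x right, y down, z forward; pixel columns grow to the right and rows downward; lengths in m; the calibration is good to about 2 mm. A picture is of the moment at which its call begins: read the wrist's pose just before it. camera_model takes no time and is no camera call.
- ctrl.finish_job(): hands the job in; it is judged then, once.
The state is a dict: "t": time; "q": joint angles; "dq": joint speeds; "effort": joint torques, N m; "tool_pos": TCP position; "tool_rot": TCP orientation; "contact_force": force on the tool from outside, world axes, zero at the start; "wrist_torque": the same for the moment, N m; "opening": finger opening in m; "grip_force": force on a finger pad.
Only numpy, scipy, OpenCV 4.12 (cv2) and the standard library are available. Lean on these libraries where they do the work, as an engineer would, in place of code of your own. Each camera call takes 0.05 s, during which the arm holds its last target. There are 200 camera calls.

## Working session

There is one attempt and no reset: what is moved stays moved. The work goes in short steps, Python scripts to look and compute and a tool call to move; the robot and the scene stay as the last step left them, time stands still between calls to the robot, and variables do not carry over. Pictures are saved under pics/ and viewed, at most 10 in all, crops included, and the job is handed in when it is done.

Besides the shell and the picture viewer there is one more tool, called after ">>>" as name(argument=value, ...) on one line, values as JSON. apply_moves: Moves the arm, as the interface text tells. Its arguments: {"type":"object","properties":{"rows":{"type":"array","items":{"type":"number"}},"grip":{"type":"number"},"grip_force":{"type":"number"}},"required":["rows"]}

```bash
mkdir -p pics; ls; python3 - <<'E'
from station import ctrl
import cv2,numpy as np
for n in ["scene","top"]:
    im,d=ctrl.get_image(n); cv2.imwrite(f"pics/{n}0.png",im); np.savez(f"pics/{n}0.npz",im=im,d=d)
    m=ctrl.camera_model(n); print(n,{k:np.round(v,4).tolist() for k,v in m.items()})
print(ctrl.tip_extent,ctrl.get_obs()); print(ctrl.camera_model("wrist"))
E
```

```text
pics
scene {'mtx': [[517.6023, 0.0, 309.8329], [0.0, 517.6023, 211.2338], [0.0, 0.0, 1.0]], 'R': [[0.5175, -0.8557, -0.0044], [-0.5891, -0.3525, -0.7271], [0.6206, 0.3789, -0.6865]], 't': [-0.2315, 0.3842, 1.5147]}
top {'mtx': [[491.1039, 0.0, 317.5023], [0.0, 491.1039, 199.8987], [0.0, 0.0, 1.0]], 'R': [[0.021, -0.9998, 0.0002], [-0.9917, -0.0209, -0.1271], [0.1271, 0.0025, -0.9919]], 't': [0.0392, 0.53, 1.3488]}
0.0726 {'t': 0.1, 'q': array([ 1.19100724e+00,  5.33355835e-02,  1.61418612e+00, -2.47256577e-05,
        1.47602304e+00, -1.18996273e-01]), 'dq': array([ 0.00132716, -0.0002261 , -0.00172852, -0.00092428,  0.00166112,
       -0.00069478]), 'effort': array([ 2.27516462e-04, -3.94902313e+01, -3.71364641e+01, -1.72027403e-04,
        3.87589331e-03,  1.07532568e-05]), 'tool_pos': array([0.16099116, 0.60345146, 0.30274052]), 'tool_rot': array([-4.08429068e-01, -3.11446689e+00,  2.98057279e-03]), 'contact_force': array([-0.35428416, -0.1370869 , -0.4669926 ]), 'wrist_torque': array([-0.033876  , -0.02459909,  0.05738876]), 'grip_force': 0.0, 'opening': 0.08557658760398902}
{'mtx': array([[300.03526582,   0.        , 321.03744158],
       [  0.        , 300.03526582, 201.74675243],
       [  0.        ,   0.        ,   1.        ]]), 'tool_from_camera': array([[-5.70255131e-04, -9.46755899e-01, -3.21951771e-01,
         8.34347311e-02],
       [ 9.99999832e-01, -5.72198279e-04, -8.85938251e-05,
        -7.04606817e-04],
       [-1.00343523e-04, -3.21951767e-01,  9.46756066e-01,
        -6.98963177e-02],
       [ 0.00000000e+00,  0.00000000e+00,  0.00000000e+00,
         1.00000000e+00]])}
```

View pics/top0.png

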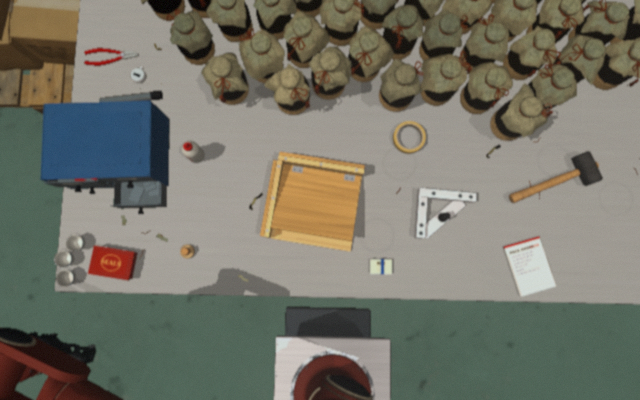

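View pics/scene0.png

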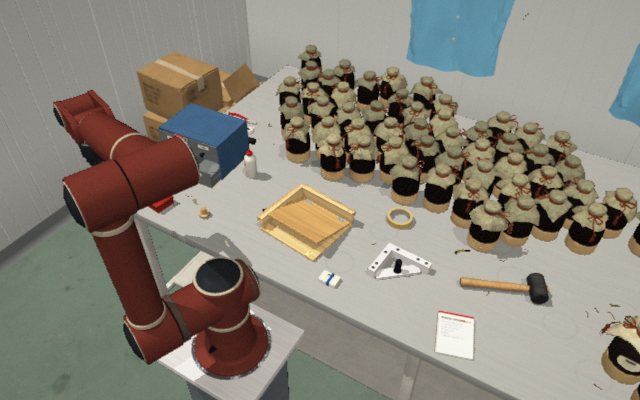

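The top view shows the crate at about (315,200), back panel at the top and side panel at the left. The square is at about (445,212), with its corner at the upper left (418,188) and its knob at (445,216). The label stack is at (381,266) and the tape roll at (410,137). The glue and cork are to the left.

```bash
cat > h.py <<'E'
import numpy as np,cv2
from station import ctrl
from scipy.spatial.transform import Rotation as Ro
def world(d,m):
    K=m["mtx"]; v,u=np.mgrid[:d.shape[0],:d.shape[1]]
    c=np.stack([(u-K[0,2])/K[0,0]*d,(v-K[1,2])/K[1,1]*d,d],-1)
    return (c-m["t"])@m["R"]
def ray(uv,z,m):
    uv=np.atleast_2d(uv).astype(float);K=m["mtx"]
    c=np.c_[(uv-K[[0,1],[2,2]])/K[0,0],np.ones(len(uv))]@m["R"]; o=-m["R"].T@m["t"]
    return o+c*((z-o[2])/c[:,2])[:,None]
E
python3 - <<'E'
from h import *
f=np.load("pics/top0.npz");im,d=f["im"],f["d"];m=ctrl.camera_model("top");W=world(d,m)
print("table z",np.median(W[260:290,400:480,2]))
hsv=cv2.cvtColor(im,cv2.COLOR_BGR2HSV)
def box(r): 
    u0,v0,u1,v1=r; k=np.zeros(d.shape,bool);k[v0:v1,u0:u1]=1; return k
# panel tops
k=box((255,145,372,255))&(W[...,2]>.058)&(W[...,2]<.075)&(hsv[...,1]>60)
print("panel px",k.sum())
P=W[k][:,:2]
# floor panel normal fit
kf=box((290,185,340,230));F=W[kf];A=np.c_[F[:,:2],np.ones(len(F))];print("floor plane",np.linalg.lstsq(A,F[:,2],rcond=None)[0])
kc=box((255,145,372,255))&(W[...,2]>.008)&(hsv[...,1]>60)
c,_=cv2.findContours(kc.astype(np.uint8),0,1);c=max(c,key=cv2.contourArea);print("crate approx",cv2.approxPolyDP(c,3,True)[:,0].tolist())
ks=box((408,180,485,245))&(hsv[...,1]<60)&(hsv[...,2]>190)
c,_=cv2.findContours(ks.astype(np.uint8),0,1);c=max(c,key=cv2.contourArea);print("sq approx",cv2.approxPolyDP(c,2,True)[:,0].tolist(), "z",np.median(W[ks][:,2]))
kk=box((408,180,485,245))&(hsv[...,2]<50)
print("knob",np.argwhere(kk).mean(0)[::-1],W[kk&(W[...,2]>.05)].mean(0),kk.sum())
a=cv2.resize(im[140:260,250:380],None,fx=4.5,fy=4.5,interpolation=cv2.INTER_CUBIC)
b=cv2.resize(im[175:245,405:490],None,fx=540/120*0+2.5,fy=2.5,interpolation=cv2.INTER_CUBIC)
o=np.zeros((540,800,3),np.uint8);o[:,:585]=a;o[:175,587:799]=b[:175,:212];cv2.imwrite("pics/crop1.png",o)
E
```

```text
table z 0.001022527598307267
panel px 2922
floor plane [-0.92846276 -0.00954536  0.52942195]
crate approx [[280, 151], [272, 164], [260, 235], [350, 250], [364, 165]]
sq approx [[458, 192], [420, 190], [417, 236], [424, 236], [425, 197], [427, 195], [458, 198]] z 0.03479884134563103
knob [443.46511628 216.39534884] [ 0.48875521 -0.30084132  0.05889114] 43
```

View pics/crop1.png

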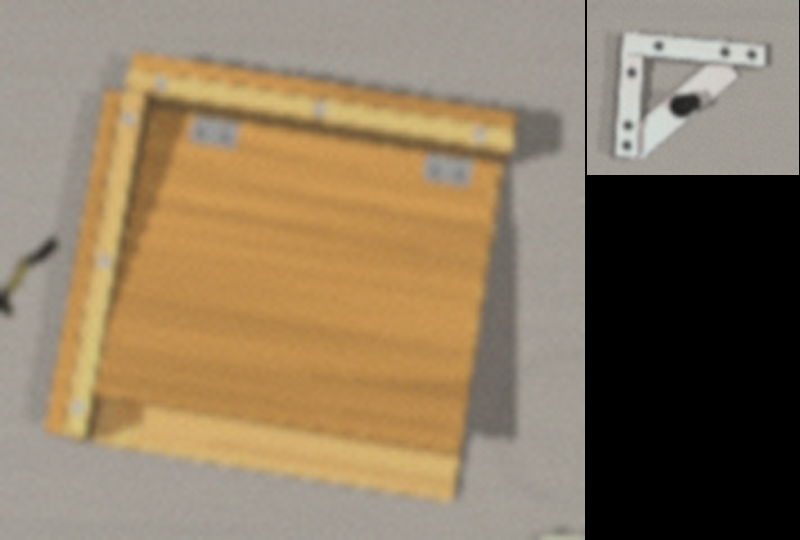

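The crop shows the inner edges of the panel tops. The back edge runs (147,97) to (513,152), and the side edge runs (147,97) to (92,437). The floor's front edge is at (140,405) to (460,455), standing above the base strip.

```bash
python3 - <<'E'
from h import *
f=np.load("pics/top0.npz");im,d=f["im"],f["d"];m=ctrl.camera_model("top");W=world(d,m)
def un(p): return (np.array(p,float)+.5)/4.5-.5+[250,140]
C=ray(un([147,97]),.065,m)[0];B=ray(un([513,152]),.065,m)[0];S=ray(un([92,437]),.065,m)[0]
y=(C-B)[:2];x=(C-S)[:2];print("corner",C,"len",np.hypot(*y),np.hypot(*x),"yaw",np.arctan2(x[1],x[0]),np.arctan2(-y[0],y[1]))
for v in range(170,252,8): print(v,np.round(W[v,318],3))
# base bottom corners at z=.0 / .012
def un2(p): return (np.array(p,float)+.5)/2.5-.5+[405,175]-np.array([587,0])/2.5
sq=dict(c=[624,32],a=[768,46],b=[614,157],knobtop=[684,104])
Q={k:ray(un2(v),.036 if k!='knobtop' else .06,m)[0] for k,v in sq.items()};print(Q)
y=(Q['c']-Q['a'])[:2];x=(Q['c']-Q['b'])[:2];print(np.hypot(*y),np.hypot(*x),np.arctan2(x[1],x[0]),np.arctan2(-y[0],y[1]))
hsv=cv2.cvtColor(im,cv2.COLOR_BGR2HSV)
k=np.zeros(d.shape,bool);k[145:255,255:372]=1
k&=(hsv[...,1]>60)&(W[...,2]>.06)&(W[...,2]<.07)
for yy in np.arange(.02,.22,.04):
  s=W[k&(abs(W[...,1]-yy)<.004)&(W[...,0]>.55)];print(yy,s[:,0].min() if len(s) else 0,s[:,0].max() if len(s) else 0)
o=ctrl.get_obs();print(Ro.from_rotvec(o['tool_rot']).as_matrix().round(3))
E
```

```text
corner [0.6315332  0.15043227 0.065     ] len 0.22826985233808975 0.2120394945518385 yaw -0.1275886961873157 -0.13060998316408198
170 [0.617 0.051 0.024]
178 [0.592 0.05  0.03 ]
186 [0.569 0.05  0.032]
194 [0.544 0.049 0.045]
202 [0.522 0.049 0.046]
210 [0.498 0.048 0.057]
218 [0.475 0.048 0.062]
226 [0.453 0.047 0.066]
234 [0.431 0.047 0.073]
242 [0.412 0.046 0.011]
250 [0.39  0.046 0.   ]
{'c': array([ 0.5700957 , -0.23649755,  0.036     ]), 'a': array([ 0.55755349, -0.39858543,  0.036     ]), 'b': array([ 0.42903721, -0.22460815,  0.036     ]), 'knobtop': array([ 0.48755322, -0.29708677,  0.06      ])}
0.16257241135871944 0.14155867139729697 -0.08408828126679772 -0.07722519506469068
0.02 0.6173274990808244 0.6414681627174801
0.06 0.6225603307319336 0.6462003339971347
0.09999999999999999 0.6274907546014102 0.6508630855928739
0.13999999999999999 0.6330902356929162 0.6587287271077183
0.17999999999999997 0.5500343518273757 0.6349875179989549
[[-0.966  0.258 -0.001]
 [ 0.258  0.966 -0.002]
 [ 0.    -0.002 -1.   ]]
```

>>> apply_moves(rows=[-0.697,-0.742,0.172,0,0,0.386,-0.697,-0.742,0.172,0,0,0.386,-0.697,-0.742,0.172,0,0,0.386,-0.697,-0.742,0.172,0,0,0.386,-0.697,-0.742,0.172,0,0,0.386,-0.697,-0.742,0.172,0,0,0.386,-0.697,-0.742,0.172,0,0,0.386,-0.697,-0.742,0.172,0,0,0.386,-0.697,-0.742,0.172,0,0,0.386,-0.697,-0.742,0.172,0,0,0.386,-0.697,-0.742,0.172,0,0,0.386,-0.697,-0.742,0.172,0,0,0.386,-0.697,-0.742,0.172,0,0,0.386,-0.697,-0.742,0.172,0,0,0.386,-0.697,-0.742,0.172,0,0,0.386,-0.697,-0.742,0.172,0,0,0.386,-0.697,-0.742,0.172,0,0,0.386,-0.697,-0.742,0.172,0,0,0.386], grip=0)

```text
t: 1.9
tool_pos: [0.4502, 0.0668, 0.2009]
tool_rot: [1.317, 2.852, 0.0]
contact_force: [-0.1, -0.2, -0.6]
opening: -0.0003
grip_force: 0.0
```

```bash
python3 - <<'E'
from h import *
o=ctrl.get_obs();print(o,ctrl.tip_extent)
im,d=ctrl.get_image("wrist");cv2.imwrite("pics/w1.png",im)
E
```

```text
{'t': 1.9, 'q': array([-1.65563144e-02, -2.85807431e-01,  2.09899060e+00,  5.93818768e-05,
        1.32793215e+00, -7.21998257e-01]), 'dq': array([-0.00477667,  0.00020397, -0.00042271,  0.00228092, -0.00141095,
        0.0008294 ]), 'effort': array([-5.91472909e-02, -2.28009635e+01, -3.52173758e+01, -2.25260701e-03,
        6.59484584e-06,  1.48719300e-03]), 'tool_pos': array([0.45015131, 0.06676857, 0.20091191]), 'tool_rot': array([1.31712557e+00, 2.85169910e+00, 3.85851207e-04]), 'contact_force': array([-0.12039633, -0.19042955, -0.63310592]), 'wrist_torque': array([-0.00995103, -0.01539202, -0.02936265]), 'grip_force': 0.0, 'opening': -0.00031069322943372464} 0.0726
```

View pics/w1.png

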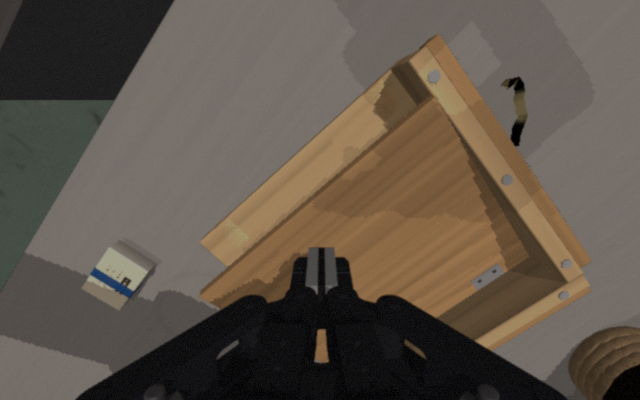

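The wrist view shows the closed fingertips at (320,265), over the front middle of the raised floor. The label stack is off to the left at (120,275).

>>> apply_moves(rows=[0,0,0.05,0,0,0,0,0,0.09,0,0,0,0,0,0.11,0,0,0,0,0,0.125,0,0,0,0,0,0.14,0,0,0,0,0,0.15,0,0,0,0,0,0.16,0,0,0,0,0,0.168,0,0,0,0,0,0.175,0,0,0,0,0,0.18,0,0,0,0,0,0.182,0,0,0,0,0,0.182,0,0,0,0,0,0.182,0,0,0])

```text
t: 3.25
tool_pos: [0.4507, 0.0659, 0.0925]
tool_rot: [-1.32, -2.851, 0.0]
contact_force: [-5.0, 0.2, 10.7]
opening: 0.0002
grip_force: 5.1
```

>>> apply_moves(rows=[0,0,0.002,0,0,0,0,0,0.004,0,0,0,0,0,0.004,0,0,0,0,0,0.004,0,0,0])

```text
t: 3.65
tool_pos: [0.4514, 0.0659, 0.0923]
tool_rot: [-1.319, -2.851, 0.001]
contact_force: [-11.7, 0.5, 25.3]
opening: 0.0003
grip_force: 12.6
```

>>> apply_moves(rows=[0,0,-0.08,0,0,0,0,0,-0.16,0,0,0,0,0,-0.267,0,0,0,0,0,-0.267,0,0,0])

```text
t: 4.05
tool_pos: [0.4529, 0.0658, 0.2558]
tool_rot: [1.315, 2.841, 0.007]
contact_force: [1.7, 0.7, -0.3]
opening: 0.0002
grip_force: 0.0
```

>>> apply_moves(rows=[-0.502,-0.347,0,0,0,0,-0.502,-0.347,0,0,0,0,-0.502,-0.347,0,0,0,0,-0.502,-0.347,0,0,0,0,-0.502,-0.347,0,0,0,0,-0.502,-0.347,0,0,0,0,-0.502,-0.347,0,0,0,0,-0.502,-0.347,0,0,0,0,-0.502,-0.347,0,0,0,0,-0.502,-0.347,0,0,0,0,-0.502,-0.347,0,0,0,0,-0.502,-0.347,0,0,0,0], grip=0.6)

```text
t: 5.25
tool_pos: [0.4867, -0.297, 0.2492]
tool_rot: [-1.317, -2.852, -0.0]
contact_force: [0.1, -0.0, 0.9]
opening: 0.0514
grip_force: 0.0
```

```bash
cat >> h.py <<'E'
def wcam():
    o=ctrl.get_obs();T=np.eye(4);T[:3,:3]=Ro.from_rotvec(o["tool_rot"]).as_matrix();T[:3,3]=o["tool_pos"]
    m=ctrl.camera_model("wrist");V=np.linalg.inv(T@m["tool_from_camera"]);im,d=ctrl.get_image("wrist")
    return im,d,dict(mtx=m["mtx"],R=V[:3,:3],t=V[:3,3])
E
python3 - <<'E'
from h import *
im,d,m=wcam();cv2.imwrite("pics/w2.png",im);np.savez("pics/w2.npz",im=im,d=d,**m)
m=ctrl.camera_model("top");im,d=ctrl.get_image("top");W=world(d,m)
F=W[190:232,290:340].reshape(-1,3);A=np.c_[F[:,:2],np.ones(len(F))];print("floor",np.linalg.lstsq(A,F[:,2],rcond=None)[0],F[:,2].mean())
cv2.imwrite("pics/top2.png",im);np.savez("pics/top2.npz",im=im,d=d)
print(ctrl.get_obs()["tool_pos"])
E
```

```text
floor [-0.2388331  -0.01546859  0.14280074] 0.022440962256417517
[ 0.48669608 -0.29737558  0.24941566]
```

View pics/w2.png

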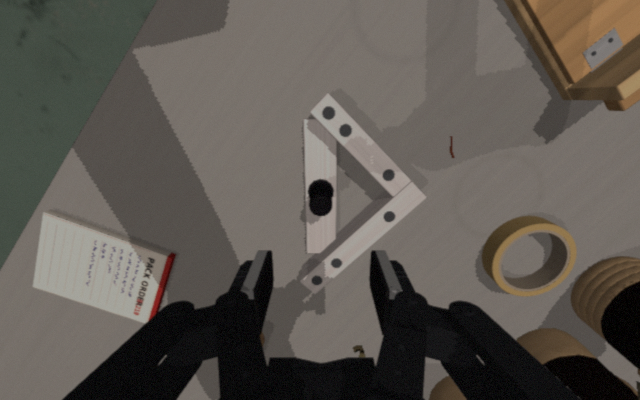

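The square is right below. Its outer corner is at (426,196), the leg ends are at (328,94) and about (303,283), and the knob is at (320,197).

```bash
python3 - <<'E'
from h import *
f=np.load("pics/w2.npz");im,d=f["im"],f["d"];m=dict(mtx=f["mtx"],R=f["R"],t=f["t"]);W=world(d,m)
hsv=cv2.cvtColor(im,cv2.COLOR_BGR2HSV)
k=np.zeros(d.shape,bool);k[170:222,300:342]=1;k&=(hsv[...,2]<60)
T=k&(W[...,2]>.055);print("knob top",W[T].mean(0),T.sum(),"all",W[k].mean(0),W[k][:,2].max())
ys,xs=np.where(T);print("knob top px",xs.mean(),ys.mean(),ray([xs.mean(),ys.mean()],.06,m))
g=np.zeros(d.shape,bool);g[85:300,290:435]=1
g&=(W[...,2]>.028)&(W[...,2]<.043)&(hsv[...,2]>100)
c,_=cv2.findContours(g.astype(np.uint8),0,1);c=max(c,key=cv2.contourArea);h=cv2.approxPolyDP(c,4,True)[:,0];print(h.tolist())
print("h",W[g][:,2].mean()); print(ray(h,.036,m).round(4).tolist())
Wt=world(np.load("pics/top2.npz")["d"],ctrl.camera_model("top"))
for v in range(178,245,8): print(v,Wt[v,318].round(3))
E
```

```text
knob top [ 0.49049815 -0.30387912  0.05938574] 391 all [ 0.48851073 -0.30174526  0.04591072] 0.06194337469905086
knob top px 320.30946291560105 204.1841432225064 [[ 0.49034712 -0.30369544  0.06      ]]
[[328, 93], [310, 112], [393, 197], [301, 282], [315, 293], [426, 197]]
h 0.03585172110721298
[[0.4333, -0.226, 0.036], [0.4315, -0.2488, 0.036], [0.5458, -0.2577, 0.036], [0.5381, -0.3927, 0.036], [0.5589, -0.3936, 0.036], [0.5707, -0.2365, 0.036]]
178 [0.594 0.05  0.021]
186 [0.572 0.05  0.013]
194 [0.548 0.049 0.021]
202 [0.525 0.049 0.019]
210 [0.502 0.048 0.019]
218 [0.479 0.048 0.024]
226 [0.457 0.047 0.016]
234 [0.434 0.047 0.023]
242 [0.412 0.046 0.011]
```

>>> apply_moves(rows=[-0.0133,-0.0037,0.06,0,0,0,-0.0133,-0.0037,0.12,0,0,0,-0.0133,-0.0037,0.17,0,0,0,-0.0133,-0.0037,0.21,0,0,0,-0.0133,-0.0037,0.24,0,0,0,-0.0133,-0.0037,0.264,0,0,0,-0.0133,-0.0037,0.264,0,0,0,-0.0133,-0.0037,0.264,0,0,0])

```text
t: 6.15
tool_pos: [0.4904, -0.306, 0.0915]
tool_rot: [1.319, 2.851, -0.0]
contact_force: [0.9, 0.8, 0.4]
opening: 0.0514
grip_force: 0.0
```

>>> apply_moves(rows=[0,0,0,0,0,0,0,0,0,0,0,0,0,0,0,0,0,0,0,0,0,0,0,0,0,0,0,0,0,0,0,0,0,0,0,0,0,0,0,0,0,0,0,0,0,0,0,0], grip=0, grip_force=70)

```text
t: 6.95
tool_pos: [0.491, -0.3067, 0.0927]
tool_rot: [1.319, 2.848, -0.001]
contact_force: [-0.2, 1.1, 6.2]
opening: 0.0204
grip_force: 68.3
```

>>> apply_moves(rows=[0,0,-0.02,0,0,0,0,0,-0.05,0,0,0,0,0,-0.09,0,0,0,0,0,-0.13,0,0,0,0,0,-0.15,0,0,0,0,0,-0.15,0,0,0,0,0,-0.15,0,0,0])

```text
t: 7.65
tool_pos: [0.4895, -0.3057, 0.1799]
tool_rot: [-1.319, -2.849, -0.0]
contact_force: [-1.1, -0.6, -3.1]
opening: 0.0205
grip_force: 68.6
```

>>> apply_moves(rows=[0.025,0.026,0,0,0,0.033,0.065,0.068,0,0,0,0.033,0.11,0.115,0,0,0,0.033,0.16,0.167,0,0,0,0.033,0.21,0.22,0,0,0,0.033,0.26,0.272,0,0,0,0.033,0.31,0.324,0,0,0,0.033,0.355,0.37,0,0,0,0.033,0.395,0.412,0,0,0,0.033,0.42,0.44,0,0,0,0.033,0.4375,0.458,0,0,0,0.033,0.4375,0.458,0,0,0,0.033,0.4375,0.458,0,0,0,0.033,0.4375,0.458,0,0,0,0.033])

```text
t: 9.05
tool_pos: [0.5295, 0.071, 0.1804]
tool_rot: [-1.395, -2.814, 0.001]
contact_force: [0.1, -0.3, -3.8]
opening: 0.0202
grip_force: 68.9
```

```bash
python3 - <<'E'
from h import *
o=ctrl.get_obs();print(o["tool_pos"],o["tool_rot"],o["contact_force"],o["wrist_torque"],o["opening"])
im,d,m=wcam();cv2.imwrite("pics/w3.png",im);np.savez("pics/w3.npz",im=im,d=d,**m)
E
```

```text
[0.5294735  0.07097906 0.18037332] [-1.39458118e+00 -2.81433330e+00  1.33095631e-03] [ 0.09034203 -0.34010733 -3.82374771] [-0.02937783  0.03782712 -0.034111  ] 0.020189718062718534
```

View pics/w3.png

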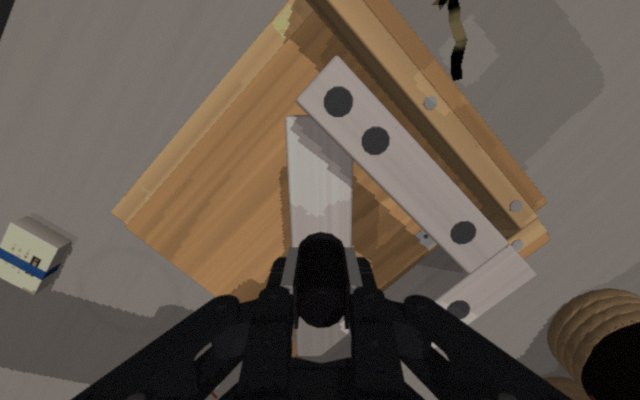

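```bash
python3 - <<'E'
from h import *
f=np.load("pics/w3.npz");im,d=f["im"],f["d"];m=dict(mtx=f["mtx"],R=f["R"],t=f["t"]);W=world(d,m)
g=np.zeros(d.shape,bool);g[45:330,285:545]=1
g&=(W[...,2]>.112)&(W[...,2]<.14)&(im.max(-1)>60)
F=W[g];A=np.c_[F[:,:2],np.ones(len(F))];print("leg top plane",np.linalg.lstsq(A,F[:,2],rcond=None)[0],F[:,2].mean())
c,_=cv2.findContours(g.astype(np.uint8),0,1);c=max(c,key=cv2.contourArea);h=cv2.approxPolyDP(c,5,True)[:,0];print(h.tolist())
z=np.median(F[:,2]);P=ray(h,z,m);print(P.round(4).tolist())
i=np.argmax(h[:,0]);j=np.argmin(h[:,1]);v=P[i]-P[j];print("corner",P[i],"leg len",np.hypot(*v[:2]),"yaw",np.arctan2(v[1],v[0]))
k=(W[...,2]>.058)&(W[...,2]<.072)
k[:, :300]=0
P=W[k]; ex=np.array([.9917,-.1286]);ey=np.array([.1286,.9917]);C=np.array([.6315,.1504])
s=(P[:,:2]-C)@np.c_[ex,ey]
for a in (-.18,-.14,-.1,-.06,-.03):
  q=s[abs(s[:,0]-a)<.005]; q=q[abs(q[:,1])<.03]; print(a,len(q),q[:,1].min() if len(q) else 0,q[:,1].max() if len(q) else 0)
E
```

```text
leg top plane [-0.01229153 -0.01129706  0.13154269] 0.12344381812330577
[[336, 55], [296, 100], [459, 264], [422, 294], [447, 309], [466, 302], [469, 310], [460, 318], [468, 324], [536, 273]]
[[0.4732, 0.1527, 0.1235], [0.4706, 0.1302, 0.1235], [0.5764, 0.117, 0.1235], [0.574, 0.0938, 0.1235], [0.5903, 0.095, 0.1235], [0.5949, 0.1038, 0.1235], [0.5996, 0.1013, 0.1235], [0.5995, 0.095, 0.1235], [0.6056, 0.0949, 0.1235], [0.6097, 0.1361, 0.1235]]
corner [0.60966568 0.13610245 0.12352572] leg len 0.13744196886589266 yaw -0.1210364394293358
-0.18 193 0.003948940746489438 0.012379927074261707
-0.14 891 0.0035437713039034023 0.029583660254
-0.1 740 0.0031015449601694616 0.029002693187058556
-0.06 650 0.0025958434161334277 0.02866940785647149
-0.03 589 0.002168295549977267 0.028274360386979246
```

The square hangs level and aligned to within 0.01 rad, its corner (535,270) about 18 mm short of each panel. Next I lower it.

>>> apply_moves(rows=[0,0,0.02,0,0,0,0,0,0.05,0,0,0,0,0,0.075,0,0,0,0,0,0.092,0,0,0,0,0,0.102,0,0,0,0,0,0.107,0,0,0,0,0,0.11,0,0,0,0,0,0.112,0,0,0,0,0,0.113,0,0,0,0,0,0.113,0,0,0,0,0,0.113,0,0,0])

```text
t: 10.2
tool_pos: [0.5299, 0.072, 0.1135]
tool_rot: [1.393, 2.815, 0.0]
contact_force: [-0.8, -0.2, -3.3]
opening: 0.0205
grip_force: 68.9
```

>>> apply_moves(rows=[0,0,0.002,0,0,0,0,0,0.003,0,0,0,0,0,0.004,0,0,0,0,0,0.004,0,0,0])

```text
t: 10.6
tool_pos: [0.5309, 0.0719, 0.1126]
tool_rot: [1.392, 2.814, 0.001]
contact_force: [-1.5, 0.7, 7.1]
opening: 0.0204
grip_force: 69.8
```

>>> apply_moves(rows=[0,0.005,0,0,0,0,0,0.011,0,0,0,0,0,0.018,0,0,0,0,0,0.025,0,0,0,0,0,0.031,0,0,0,0,0,0.035,0,0,0,0,0,0.035,0,0,0,0,0,0.035,0,0,0])

```text
validation failed for argument at $.ro...
```

>>> apply_moves(rows=[0,0.005,0,0,0,0,0,0.011,0,0,0,0,0,0.018,0,0,0,0,0,0.025,0,0,0,0,0,0.031,0,0,0,0,0,0.035,0,0,0,0,0,0.035,0,0,0,0])

```text
t: 11.3
tool_pos: [0.548, 0.0847, 0.1126]
tool_rot: [1.391, 2.813, 0.002]
contact_force: [0.1, -0.6, 5.0]
opening: 0.0206
grip_force: 69.7
```

>>> apply_moves(rows=[0,0.003,0,0,0,0,0,0.006,0,0,0,0,0,0.008,0,0,0,0,0,0.008,0,0,0,0])

```text
t: 11.7
tool_pos: [0.5512, 0.0873, 0.1126]
tool_rot: [1.393, 2.814, 0.0]
contact_force: [-2.7, -0.9, 8.7]
opening: 0.0206
grip_force: 70.0
```

>>> apply_moves(rows=[0,0.003,0,0,0,0,0,0.006,0,0,0,0,0,0.008,0,0,0,0,0,0.008,0,0,0,0])

```text
t: 12.1
tool_pos: [0.5526, 0.0883, 0.1126]
tool_rot: [-1.393, -2.812, 0.012]
contact_force: [-17.2, -12.3, 18.3]
opening: 0.0208
grip_force: 71.9
```

```bash
python3 - <<'E'
from h import *
o=ctrl.get_obs();print(o["tool_pos"],o["tool_rot"],o["contact_force"],o["wrist_torque"])
im,d,m=wcam();cv2.imwrite("pics/w4.png",im);np.savez("pics/w4.npz",im=im,d=d,**m);W=world(d,m)
g=np.zeros(d.shape,bool);g[20:330,285:600]=1
g&=(W[...,2]>.048)&(W[...,2]<.061)&(im.max(-1)>60)
F=W[g];A=np.c_[F[:,:2],np.ones(len(F))];print("plane",np.linalg.lstsq(A,F[:,2],rcond=None)[0],np.median(F[:,2]))
E
```

```text
[0.55264101 0.08826217 0.11255356] [-1.39317931 -2.81162695  0.01209418] [-17.18314663 -12.26864189  18.31832764] [-1.44571197  2.02534335 -0.56321304]
plane [0.02014185 0.08965129 0.03150394] 0.05625350557816334
```

View pics/w4.png

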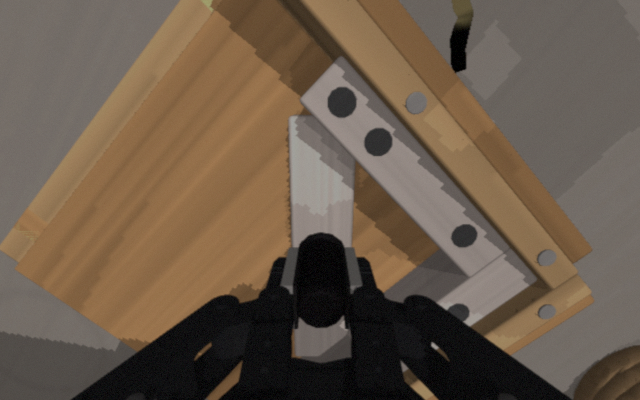

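```bash
python3 - <<'E'
from h import *
f=np.load("pics/w4.npz");im=f["im"]
g=cv2.convertScaleAbs(cv2.resize(im[230:350,420:600],None,fx=4.4,fy=4.4,interpolation=cv2.INTER_CUBIC),alpha=1.5)
cv2.imwrite("pics/w4a.png",g)
E
```

```text
(no output)
```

View pics/w4a.png

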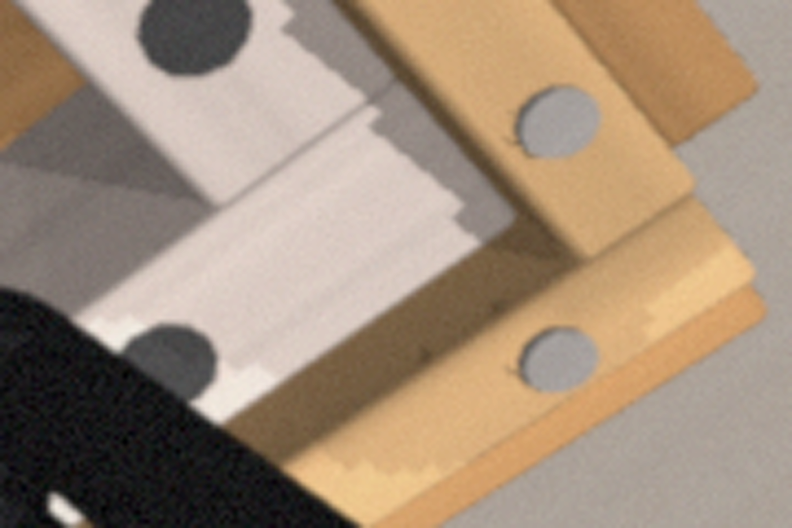

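```bash
python3 - <<'E'
from h import *
f=np.load("pics/w4.npz");m=dict(mtx=f["mtx"],R=f["R"],t=f["t"]);W=world(f["d"],m)
u=lambda p:(np.array(p,float)+.5)/4.4-.5+[420,230]
a=-.129;E=np.array([[np.cos(a),np.sin(a)],[-np.sin(a),np.cos(a)]])
S=ray([u([515,215]),u([225,420]),[344,57]],.056,m)[:,:2];P=ray([u([587,258]),u([285,465]),u([345,0])],.065,m)[:,:2]
print("crate-frame, rel panel corner"); print("square",((S-P[0])@E.T*1e3).round(1)); print("panel",((P-P[0])@E.T*1e3).round(1))
for n,q in(("leg1",(343,100)),("leg1b",(460,235)),("leg2",(495,280)),("floor",(200,200)),("floor2",(240,120)),("panel",(440,130)),("panel2",(545,258))):print(n,W[q[1]-4:q[1]+5,q[0]-4:q[0]+5,2].mean().round(4))
E
```

```text
crate-frame, rel panel corner
square [[  -0.4   -1.4]
 [  -0.2  -40.4]
 [-136.9    0.7]]
panel [[  0.    0. ]
 [  0.1 -37.7]
 [-42.   -0.7]]
leg1 0.0563
leg1b 0.0564
leg2 0.0576
floor 0.0198
floor2 0.0198
panel 0.0649
panel2 0.0661
```

>>> apply_moves(rows=[0,0,0,0,0,0.004,0,0.001,0,0,0,0.008,0,0.002,0,0,0,0.008,0,0.002,0,0,0,0.008,0,0.002,0,0,0,0.008])

```text
t: 12.65
tool_pos: [0.5528, 0.0884, 0.1125]
tool_rot: [-1.409, -2.802, 0.016]
contact_force: [-22.9, -14.7, 21.4]
opening: 0.0204
grip_force: 73.0
```

```bash
python3 - <<'E'
from h import *
o=ctrl.get_obs();print(o["tool_pos"],o["tool_rot"],o["contact_force"],o["wrist_torque"])
M=Ro.from_rotvec(o["tool_rot"]).as_matrix();print(M.round(4))
E
```

```text
[0.55277735 0.08835552 0.11253448] [-1.40861427 -2.8023548   0.01606119] [-22.92038276 -14.7382714   21.39637341] [-1.76316448  2.45732555 -0.21013603]
[[-5.966e-01  8.025e-01 -9.100e-03]
 [ 8.025e-01  5.966e-01 -6.900e-03]
 [-1.000e-04 -1.140e-02 -9.999e-01]]
```

>>> apply_moves(rows=[0,0,0,0,0,0.004,0.002,0,0,0,0,0.005,0.002,0,0,0,0,0.005,0.002,0,0,0,0,0.005,0.002,0,0,0,0,0.005])

```text
t: 13.15
tool_pos: [0.5527, 0.0885, 0.1126]
tool_rot: [-1.42, -2.8, 0.018]
contact_force: [-18.4, -18.9, 19.4]
opening: 0.0204
grip_force: 72.4
```

```bash
python3 - <<'E'
from h import *
im,d,m=wcam();W=world(d,m);o=ctrl.get_obs();print(o["tool_pos"],o["contact_force"],o["wrist_torque"])
for n,q in(("leg1",(343,100)),("leg1b",(460,235)),("leg2",(495,280)),("floor",(200,200)),("panel",(440,130))):print(n,W[q[1]-4:q[1]+5,q[0]-4:q[0]+5,2].mean().round(4))
cv2.imwrite("pics/w5.png",im)
E
```

```text
[0.55266695 0.08849935 0.11253296] [-19.13286204 -17.69303697  18.50271348] [-2.13158999  2.13926823  0.10300434]
leg1 0.0563
leg1b 0.0578
leg2 0.0559
floor 0.0198
panel 0.0663
```

View pics/w5.png

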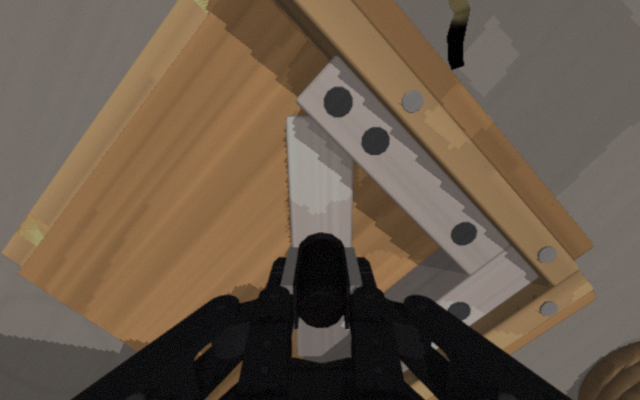

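The square sits flat in the corner at (535,272), with each leg parallel to its panel. The square stayed aligned with the crate while the gripper turned. Both panels push back with about 17 to 20 N.

```bash
python3 -c "
from station import ctrl
print(ctrl.finish_job())"
```

```text
the job is handed in; nothing more can be done
None
```

I handed the job in at about 13 s: the floor panel is flat, and the square sits flat in the inner corner, still gripped and pushed against both panels with about 17–20 N each; I moved none of the bystanders.

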